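# Strip the key-cutting machine's arbor and rack the cutter

## Robot

A 6-joint arm with a two-finger parallel gripper is mounted at the origin on a cart in front of the work surface, level with it; the furniture and walls round the work are solid. World frame = base frame: x ahead of the robot, y to its left, z up, the work surface at z = 0. Lengths are in m, angles in degrees, forces in N, time in s.
With the tool pointing down it reaches from about 0.35 to 0.875 m from the base axis. Payload 4.2 kg.
Tool frame: the origin (TCP) lies on the centre line of the jaws, within the pads' length; the fingertips stand 19 mm ahead of it and the grasp point (between the pads) is the TCP; z points along the fingers, y is the line along which they close (so a half turn about z gives the same grasp; the last joint's range is limited). The gripper opens to 87 mm and grips with 3 to 60 N. Pads are 19 mm wide; open, the fingers measure 117 mm over their backs; the gripper's body (75 mm by 190 mm) begins 51 mm behind the grasp point.
Start: joints at [85.978, 22.042, 0.453, 0, -68.411, -14.817], TCP at [0.202, 0.592, 0.242] pointing down, gripper open.
Joint ranges: [-179.83, 179.83], [-69.29, 118.12], [-61.27, 80.66], [-181.25, 117.63], [-171.15, -9.14], [-177.46, 177.46]. Speed limits (degrees/s): [159.86, 159.86, 180, 180, 180, 180].

## Interface

Orientations are given as a 3x3 rotation matrix whose columns are the frame's x, y, z axes.
In Python, from station import sense, capture, finish_job, search_frame, masks_of gives the robot as it stands.
- The arm moves only by the tool drive_tool, never from a script. Its argument "rows" is a list of rows, each a list of 7 numbers: the opening in per cent of the stroke, from 0 (shut) to 100 (fully open), then the shift along the world's x, y, z in mm, then the turn, a rotation vector about the world's x, y, z in rad. In form: [[fingers, dx, dy, dz, wx, wy, wz], ...]. A call has 1 to 5 rows; each row shifts and turns the commanded pose from where the row before left it; what a row does not reach is not made up. A row lasts 1/12 s, in which the tool goes at most 41.7 mm and 7.16 degrees, less where a joint would pass 70% of its speed; a pose out of reach is approached as far as the arm can. A call is refused whole if a number of a shift passes 41.7 or a number of a turn 0.125, either way. A call with a gripper value outside its range is refused whole. The fingers move at their own pace and stop on an object; the grip force is fixed at half the most. Time passes only in rows, so rows that do not move let the fingers close. It gives the time, the measured TCP pose, the force, the opening and the grip force at its end, in the units of the state.
- sense(): the state, without advancing time (a new reading comes with each control period).
- capture(name): name is "scene" or "top"; returns a dict with "frame" (400x640x3 uint8, red, green, blue), "z_map" (400x640 float32, m along the optical axis (not along the pixel's ray), 0 where there is no reading), "fx", "fy", "cx", "cy" (pixels), "R" (3x3) and "t" (3): a world point X has camera coordinates R X + t. Camera axes: x right, y down, z forward; pixel columns grow to the right and rows downward; lengths in m; the calibration is good to about 2 mm. A picture is of the moment at which its call begins.
- finish_job(): hands the job in; it is judged then, once.
Trained networks look in a picture, given as the dict that the camera call returned (one of the last four; its "shot" number tells which), for a name from the list of things; names that differ only in an ending like _2 or _b are one class to them, and where a whole thing is asked for, a point or a joint stands for the part that bears it (a point fixed in the world has none). Each returns a list of dicts, best first, with "p" (0 to 1); they miss things now and then, are a little off and sometimes report something else, mostly with a low value. They report only what shows in the picture. A call takes as long as a camera call.
- search_frame(label, picture): "xy" ([column, row] in pixels, amid what is visible of it).
- masks_of(label, picture): "region" (400x640 bool, what is visible of it) and "xy" ([column, row] in pixels, amid what is visible of it).
The state is a dict: "time_s": time; "joints": joint angles; "joint_velocities": joint speeds; "effort": joint torques, N m; "tcp_pos": TCP position; "ee_rot": TCP orientation; "wrist_force": force on the tool from outside, world axes, zero at the start; "moment": the same for the moment, N m; "gripper_width": opening from 0.0 (shut) to 1.0 (fully open); "gripper_force": force on a finger pad.
Only numpy, scipy, OpenCV 4.12 (cv2) and the standard library are available. Lean on these libraries where they do the work, as an engineer would, in place of code of your own. Each camera call takes 0.05 s, during which the arm holds its last target. There are 200 camera calls.

## Task

The arbor nut is already off, so strip the key-cutting machine: slide the spacer collar off the arbor and put it in the parts tray with the nut, then slide the cutter wheel off the open end of the arbor and stand it in the free middle slot of the wooden rack, fully down between the two other cutters. Its teeth chip easily, so neither part may be dropped on the bench, and the nut and the other two cutters stay where they are kept.

Things in the scene. Friction and masses are not known exactly. Their poses are not given: they have to be found in the camera images.
- key_machine: grey key-cutting machine head, fixed; origin on the bench. Its arbor (steel shaft) is level along own x, 115 mm high, open end toward own -x: 26 mm dia shoulder from x = -3 to -44 mm, 15 mm dia seat to -84, 13 mm dia threaded tail to -102 mm. The casting behind x = 0 is a drum of radius 38 mm about the arbor axis; a key clamp 65 mm high stands under the cutter
- arbor_tip (a point): centre of the arbor's open end, 115 mm above the bench; same axes as the machine
- arbor_shoulder (a point): centre of the shoulder face that the cutter leans against, on the arbor's axis 58 mm inward of arbor_tip
- cutter: toothed steel cutter wheel on the arbor, 64 mm outside diameter, 8 mm thick, bore 18 mm (hangs loosely on the 15 mm seat, its centre 1.5 mm below the axis), about 0.16 kg. Origin at its centre, own x = its axis. It starts against the shoulder, square to the arbor, with the spacer just outside it; nothing else holds it
- spacer: plain steel spacer collar (short tube) on the arbor outside the cutter, 28 mm outside diameter, bore 18 mm, 30 mm long, about 0.07 kg. Origin at its centre (1.5 mm below the arbor's axis as it hangs), own x = its axis. Nothing holds it; it slides off over the open end
- tray: magnetic-base steel parts tray, fixed on the bench, a dark tray 90 mm (own x) by 124 mm (own y) on a black rubber base, 32 mm high in all, walls 3 mm thick, inner floor 14 mm above the bench (18 mm deep inside). Origin on the bench under its centre; no pull on the parts is felt
- nut: hexagon arbor nut, 22 mm across the flats, 11 mm high, lying in the tray toward its +y end. Origin at the centre of its underside
- rack: hardwood cutter rack, heavy, 88 mm (own x) by 132 mm (own y), 40 mm high. Origin at the centre of its underside. In its top three slots along own x, 71 mm long, 12 mm wide, 26 mm deep, at own y = -44, 0, +44 mm. A cutter stands on edge in a slot, its axis along the rack's y, its centre 6 mm above the rack's top (46 mm above the bench)
- slot_free (a point): centre of the mouth of the free middle slot, in the rack's top face; axes as the rack's
- slot_left (a point): centre of the mouth of the slot at rack y = +44 mm, occupied by cutter_left
- slot_right (a point): centre of the mouth of the slot at rack y = -44 mm, occupied by cutter_right
- cutter_left: another cutter wheel of the same size, standing in slot_left. Origin at its centre, own y = its axis
- cutter_right: another cutter wheel of the same size, standing in slot_right. Origin at its centre, own y = its axis

How it is judged:
By the outcome, as a careful person would: the job done as asked, in the order asked, and still so for the second after the job is handed in, with the robot touching nothing.
It also fails if it takes over 54 s, if anything falls off the work surface, if the arm or the gripper's body presses on something with over 40 N, if the wrist force passes 120 N, or if a joint passes its speed limit or range.

## Working session

There is one attempt and no reset: what is moved stays moved. The work goes in short steps, Python scripts to look and compute and a tool call to move; the robot and the scene stay as the last step left them, time stands still between calls to the robot, and variables do not carry over. Pictures are saved under pics/ and viewed, at most 10 in all, crops included, and the job is handed in when it is done.

Besides the shell and the picture viewer there is one more tool, called after "Call:" as name([rows], argument=value, ...), one row to a line, values as JSON. drive_tool: Moves the arm, as the interface text tells. Its arguments: {"type":"object","properties":{"rows":{"type":"array"}},"required":["rows"]}

```bash
mkdir -p pics; ls
cat > h.py <<'E'
import numpy as np, cv2
from station import *
def pts(c,m=None):
    z=c["z_map"]; v,u=np.nonzero((z>0)&(m if m is not None else True))
    d=z[v,u]; P=np.c_[(u-c["cx"])/c["fx"]*d,(v-c["cy"])/c["fy"]*d,d]
    return (P-c["t"])@np.array(c["R"])
E
python3 - <<'E'
from h import *
s=sense(); print({k:np.round(v,3) for k,v in s.items()})
fr=[]
for n in("scene","top"):
    c=capture(n); cv2.imwrite(f"pics/{n}0.png",c["frame"][:,:,::-1])
    C=-np.array(c["R"]).T@c["t"]; print(n,C.round(3),np.array(c["R"])[2].round(2),c["fx"])
    for l in ["key_machine","cutter","spacer","tray","nut","rack","cutter_left","slot_free","arbor_tip","arbor_shoulder"]:
        for o in masks_of(l,c)[:3]:
            P=pts(c,o["region"]); 
            if len(P): print(l,round(o["p"],2),np.round(o["xy"]),len(P),np.median(P,0).round(3),np.percentile(P,2,0).round(3),np.percentile(P,98,0).round(3))
        if "_" in l:
            for o in search_frame(l,c)[:3]: print("  sf",l,round(o["p"],2),np.round(o["xy"]))
E
```

```text
pics
{'time_s': np.float64(0.0), 'joints': array([ 8.5979e+01,  2.2092e+01,  3.8100e-01, -3.0000e-02, -6.8413e+01,
       -1.4818e+01]), 'joint_velocities': array([ 0.002, -0.05 , -0.052, -0.044, -0.056, -0.074]), 'effort': array([ 0.0000e+00, -3.9067e+01,  1.8741e+01,  4.2200e+00,  1.1000e-02,
       -0.0000e+00]), 'tcp_pos': array([0.202, 0.591, 0.24 ]), 'ee_rot': array([[ 0.946, -0.323, -0.001],
       [-0.323, -0.946, -0.002],
       [ 0.   ,  0.002, -1.   ]]), 'wrist_force': array([-0.125,  0.889,  0.221]), 'moment': array([ 0.016,  0.016, -0.035]), 'gripper_force': np.float64(0.0), 'gripper_width': np.float64(1.0)}
scene [ 0.244 -0.789  0.708] [ 0.4   0.57 -0.72] 474.7793618080207
key_machine 0.86 [316. 170.] 4215 [ 0.643 -0.232  0.063] [ 0.557 -0.262  0.009] [ 0.724 -0.188  0.153]
  sf key_machine 0.56 [315. 171.]
cutter 0.6 [296. 159.] 497 [ 0.588 -0.237  0.126] [ 0.577 -0.258  0.083] [ 0.6   -0.199  0.146]
cutter 0.15 [234. 210.] 2061 [ 0.458 -0.196  0.039] [ 0.417 -0.242  0.004] [ 0.514 -0.113  0.042]
spacer 0.76 [289. 172.] 288 [ 0.567 -0.239  0.122] [ 0.551 -0.249 -0.001]
[... 1913 characters left out ...]
 0.43 [350. 246.] 1884 [ 0.453 -0.386  0.015] [ 0.402 -0.447  0.004] [ 0.501 -0.323  0.034]
cutter_left 0.29 [260. 241.] 1727 [ 0.467 -0.169  0.04 ] [ 0.42  -0.236  0.013] [ 0.514 -0.106  0.044]
  sf cutter_left 0.62 [244. 236.]
slot_free 0.62 [262. 241.] 1816 [ 0.466 -0.17   0.04 ] [ 0.42  -0.236  0.008] [ 0.514 -0.105  0.045]
  sf slot_free 0.65 [260. 240.]
  sf slot_free 0.63 [280. 246.]
arbor_tip 0.9 [274. 161.] 1810 [ 0.641 -0.211  0.132] [ 0.552 -0.259  0.015] [ 0.697 -0.169  0.154]
  sf arbor_tip 0.63 [275. 160.]
  sf arbor_tip 0.51 [260. 241.]
arbor_shoulder 0.59 [276. 160.] 2026 [ 0.639 -0.213  0.128] [ 0.548 -0.259  0.   ] [ 0.699 -0.167  0.154]
  sf arbor_shoulder 0.77 [275. 161.]
```

Run:
```python
from h import *
a=cv2.imread("pics/scene0.png")[100:340,150:450]; b=cv2.imread("pics/top0.png")[100:320,180:460]
cv2.imwrite("pics/a.png",cv2.resize(a,(750,600),interpolation=cv2.INTER_CUBIC))
cv2.imwrite("pics/b.png",cv2.resize(b,(760,597),interpolation=cv2.INTER_CUBIC))
```

```text
(no output)
```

View pics/a.png

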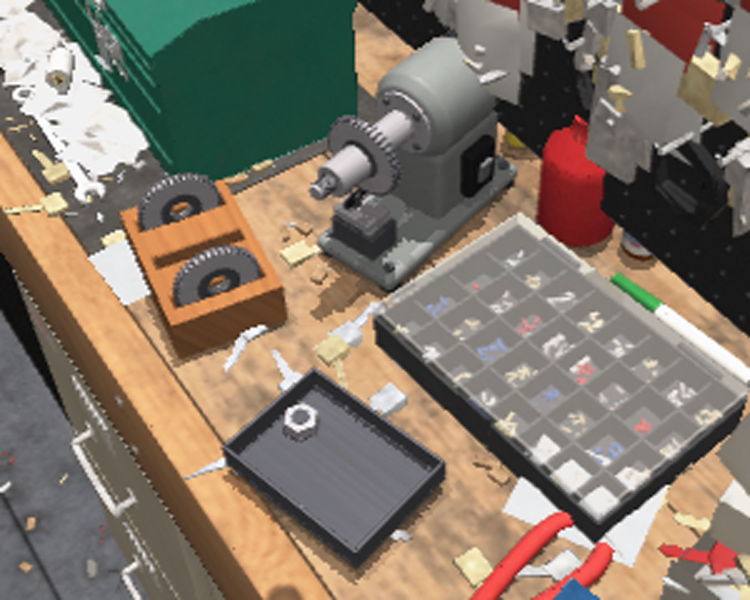

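View pics/b.png

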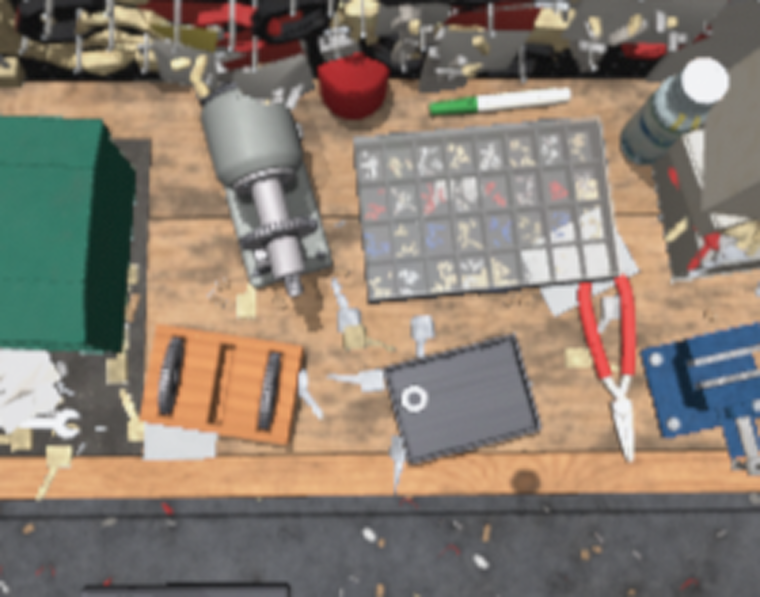

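The views show the arbor pointing toward the robot and a little to the right. The rack sits left of it with the middle slot free, and the nut is in the tray's left half. Next I fit the geometry.

```bash
cat > fit.py <<'E'
from h import *
from scipy.optimize import least_squares
for n in("scene","top"):
    c=capture(n); P=pts(c)
    # arbor: spacer fit, then shoulder incl.
    S=masks_of("spacer",c)[0]; Q=pts(c,S["region"])
    Q=Q[(np.abs(Q[:,2]-.118)<.013)&(np.linalg.norm(Q[:,:2]-[.566,-.233],axis=1)<.03)]
    def res(p):
        d=np.array([np.cos(p[1]),np.sin(p[1])]); l=(Q[:,:2]-[.566,-.233])@[-d[1],d[0]]-p[0]
        return (np.hypot(l,Q[:,2]-.1135-p[2])-.014)*1e3
    f=least_squares(res,[0,.3,0],loss="soft_l1"); p=f.x; d=np.array([np.cos(p[1]),np.sin(p[1])]); 
    o=np.array([.566,-.233])+p[0]*np.array([-d[1],d[0]]); s=(Q[:,:2]-o)@d
    print(n,"spacer",len(Q),"yaw",np.degrees(p[1]).round(1),"o",o.round(4),"dz",p[2].round(4),"s",np.percentile(s,[1,5,50,95,99]).round(4), "ctr",(o+d*np.percentile(s,[2,98]).mean()).round(4))
    # tip / cutter extents along the axis
    s=(P[:,:2]-o)@d; l=(P[:,:2]-o)@[-d[1],d[0]]
    k=(np.abs(l)<.012)&(P[:,2]>.11)&(P[:,2]<.135)&(s<.0)&(s>-.06); print("  tip s",np.percentile(s[k],[0,2]).round(4))
    k=(np.abs(l)<.03)&(P[:,2]>.132)&(P[:,2]<.15)&(np.abs(s-.02)<.02); print("  cutter s",np.percentile(s[k],[2,50,98]).round(4))
    for nm,z0,z1,bx in(("rack",.037,.044,(.40,.53,-.26,-.09)),("tray",.028,.036,(.38,.53,-.47,-.30))):
        k=(P[:,2]>z0)&(P[:,2]<z1)&(P[:,0]>bx[0])&(P[:,0]<bx[1])&(P[:,1]>bx[2])&(P[:,1]<bx[3])
        m=masks_of(nm,c)[0]["region"]; M=pts(c,m); M=M[(M[:,2]>z0)&(M[:,2]<z1)]
        print(" ",nm,k.sum(),cv2.minAreaRect(P[k,:2].astype(np.float32)*1000),cv2.minAreaRect(M[:,:2].astype(np.float32)*1000))
    for nm,y0 in(("L",-.128),("R",-.215)):
        k=(P[:,2]>.05)&(P[:,2]<.085)&(np.abs(P[:,0]-.466)<.05)&(np.abs(P[:,1]-y0)<.025)
        if k.sum()>20:
            L=cv2.fitLine(P[k,:2].astype(np.float32),cv2.DIST_HUBER,0,.001,.001).ravel()
            print("  cut",nm,k.sum(),L.round(4),np.degrees(np.arctan2(L[1],L[0])).round(1),np.percentile(P[k],[2,98],0).round(4).tolist())
    for o_ in masks_of("nut",c)[:1]: print("  nut",np.median(pts(c,o_["region"]),0).round(4))
E
python3 fit.py
```

```text
scene spacer 246 yaw 13.4 o [ 0.5658 -0.2324] dz -0.0002 s [-0.0147 -0.0134 -0.0021  0.0141  0.0161] ctr [ 0.5666 -0.2322]
  tip s [-0.0316 -0.0312]
  cutter s [0.0178 0.0204 0.0267]Traceback (most recent call last):
  File "fit.py", line 20, in <module>
    m=masks_of(nm,c)[0]["region"]; M=pts(c,m); M=M[(M[:,2]>z0)&(M[:,2]<z1)]
      ~~~~~~~~~~~~~~^^^
IndexError: list index out of range
```

```bash
sed -i '/m=masks_of(nm,c)\[0\]/d; s/,cv2.minAreaRect(M.*$/)/' fit.py; sed -i 's/S=masks_of("spacer",c)\[0\]; Q=pts(c,S\["region"\])/Q=P/; s/<.03)\]/<.016)]/; s/-.118)<.013/-.120)<.011/' fit.py; python3 fit.py
```

```text
scene spacer 200 yaw 11.5 o [ 0.5659 -0.2324] dz -0.0004 s [-0.0148 -0.0134 -0.0005  0.0126  0.0142] ctr [ 0.5659 -0.2325]
  tip s [-0.0317 -0.031 ]
  cutter s [0.017  0.0201 0.0279]
  rack 1429 ((468.16229248046875, -170.8773193359375), (135.24234008789062, 88.52760314941406), 80.775390625)
  tray 533 ((453.72210693359375, -385.98858642578125), (91.36619567871094, 125.27793884277344), 13.919992446899414)
  cut L 335 [ 0.9859 -0.1672  0.4693 -0.1295] -9.6 [[0.4451, -0.136, 0.0508], [0.5032, -0.1223, 0.0781]]
  cut R 365 [ 0.987  -0.1608  0.4611 -0.2174] -9.3 [[0.4306, -0.2228, 0.0507], [0.4895, -0.2081, 0.0778]]
  nut [ 0.4525 -0.3455  0.0243]
top spacer 149 yaw 14.1 o [ 0.5658 -0.2321] dz 0.0001 s [-0.0145 -0.0137 -0.0006  0.0128  0.0146] ctr [ 0.5657 -0.2321]
  tip s [-0.032  -0.0313]
  cutter s [0.0175 0.0207 0.0257]
  rack 1502 ((466.8971862792969, -170.02186584472656), (132.28173828125, 88.02012634277344), 80.86829376220703)
  tray 225 ((452.5748291015625, -385.1488342285156), (89.8335189819336, 124.18624877929688), 13.968338966369629)
  cut L 142 [ 0.9874 -0.1581  0.4717 -0.1281] -9.1 [[0.4419, -0.1348, 0.0508], [0.5039, -0.1198, 0.0797]]
  cut R 114 [ 0.9866 -0.1629  0.4588 -0.2141] -9.4 [[0.4293, -0.2207, 0.0539], [0.4905, -0.2065, 0.0809]]
  nut [ 0.4527 -0.3422  0.0257]
```

Run:
```python
from h import *
P=np.vstack([pts(capture(n)) for n in("scene","top")])
for z in(.1,.16,.2,.25):
    k=(P[:,2]>z)&(P[:,0]>.3)&(P[:,0]<.8)&(P[:,1]>-.5)&(P[:,1]<.4)
    q=P[k]; print(z,k.sum()); H,xe,ye=np.histogram2d(q[:,0],q[:,1],bins=[np.arange(.3,.81,.05),np.arange(-.5,.41,.1)])
    print(H.astype(int))
```

```text
0.1 128787
[[    0     0     0     0     0     0     0     0     0]
 [    0     0     0     0     0     0     0     0     0]
 [    0     0     0     0     0     0     0     0     0]
 [    0     0     0     0   469   362     0     0     0]
 [    0     0   116     0  2449  2005  1908  1639  1196]
 [    0     0  1055    24  2328  1747  1746  1548  1050]
 [    4     0  1014   272  2185  1589  1526  1513  1074]
 [10269 11030  7093  4738  6574  3327  1519  2004  1057]
 [11035  6638  6944  8461  5987  6080  5040  1629   499]
 [   33     0     4     5     0     0     0     2     0]]
0.16 113674
[[    0     0     0     0     0     0     0     0     0]
 [    0     0     0     0     0     0     0     0     0]
 [    0     0     0     0     0     0     0     0     0]
 [    0     0     0     0     1     5     0     0     0]
 [    0     0     0     0  1492  1467  1214   994   565]
 [    0     0     0     0  1652  1747  1746  1548  1050]
 [    4     0     0     0  1553  1589  1526  1513  1074]
 [10269 10981  5938  4285  6037  3026  1236  1745   830]
 [ 9969  6250  6096  8372  5620  5783  4930  1351 
[... 527 characters left out ...]
97]
 [ 9008  5734  5618  8078  4897  5333  4678  1113    77]
 [   27     0     2     5     0     0     0     0     0]]
0.25 73848
[[    0     0     0     0     0     0     0     0     0]
 [    0     0     0     0     0     0     0     0     0]
 [    0     0     0     0     0     0     0     0     0]
 [    0     0     0     0     0     0     0     0     0]
 [    0     0     0     0     0     0     0     0     0]
 [    0     0     0     0     0     0     0     0     0]
 [    4     0     0     0     0     0     0     0     0]
 [10087  9962  5384  3527  5569  1716   474   425     1]
 [ 7969  5232  3872  7069  3643  4548  3592   712    28]
 [   27     0     2     5     0     0     0     0     0]]
```

Call:
drive_tool([
  [100, 16.6, -37.4, 6, 0, 0, -0.117],
  [100, 16.6, -37.4, 6, 0, 0, -0.117],
  [100, 16.6, -37.4, 6, 0, 0, -0.117],
  [100, 16.6, -37.4, 6, 0, 0, -0.117],
  [100, 16.6, -37.4, 6, 0, 0, -0.117],
])

```text
time_s: 2.47
tcp_pos: [0.2852, 0.4027, 0.2719]
ee_rot: [[0.607, -0.795, 0.0], [-0.795, -0.607, 0.0], [0.0, -0.0, -1.0]]
wrist_force: [0.7, -0.2, 0.1]
gripper_width: 0.999
gripper_force: 0.0
```

Call:
drive_tool([
  [100, 16.6, -37.4, 0, 0, 0, -0.117],
  [100, 16.6, -37.4, 0, 0, 0, -0.117],
  [100, 16.6, -37.4, 0, 0, 0, -0.117],
  [100, 16.6, -37.4, 0, 0, 0, -0.117],
  [100, 16.6, -37.4, 0, 0, 0, -0.117],
])

```text
time_s: 2.88
tcp_pos: [0.368, 0.2156, 0.2721]
ee_rot: [[0.067, -0.998, 0.001], [-0.998, -0.067, 0.001], [-0.001, -0.001, -1.0]]
wrist_force: [0.6, 0.7, 0.4]
gripper_width: 0.998
gripper_force: 0.0
```

Call:
drive_tool([
  [100, 16.6, -37.4, 0, 0, 0, -0.117],
  [100, 16.6, -37.4, 0, 0, 0, -0.117],
  [100, 16.6, -37.4, 0, 0, 0, -0.117],
  [100, 16.6, -37.4, 0, 0, 0, -0.117],
  [100, 16.6, -37.4, 0, 0, 0, -0.117],
])

```text
time_s: 3.3
tcp_pos: [0.4512, 0.0285, 0.2721]
ee_rot: [[-0.496, -0.869, 0.001], [-0.869, 0.496, 0.001], [-0.001, -0.001, -1.0]]
wrist_force: [1.1, 0.2, -0.0]
gripper_width: 0.997
gripper_force: 0.0
```

Call:
drive_tool([
  [80, 16.6, -37.4, 0, 0, 0, -0.117],
  [80, 16.6, -37.4, 0, 0, 0, -0.117],
  [80, 16.6, -37.4, 0, 0, 0, -0.117],
  [80, 16.6, -37.4, 0, 0, 0, -0.117],
  [80, 16.6, -37.4, 0, 0, 0, -0.117],
])

```text
time_s: 3.72
tcp_pos: [0.5342, -0.1587, 0.2718]
ee_rot: [[-0.893, -0.45, 0.001], [-0.45, 0.893, 0.0], [-0.0, -0.0, -1.0]]
wrist_force: [1.0, 0.8, -0.0]
gripper_width: 0.813
gripper_force: 0.0
```

Call:
drive_tool([
  [80, 16.6, -37.4, 0, 0, 0, -0.117],
  [80, 16.6, -37.4, 0, 0, 0, -0.117],
  [80, 0, 0, 0, 0, 0, 0],
  [80, 0, 0, 0, 0, 0, 0],
])

```text
time_s: 4.05
tcp_pos: [0.5671, -0.2333, 0.2702]
ee_rot: [[-0.972, -0.233, -0.002], [-0.233, 0.972, 0.0], [0.002, 0.001, -1.0]]
wrist_force: [-0.2, -0.1, -1.0]
gripper_width: 0.799
gripper_force: 0.0
```

Call:
drive_tool([
  [60, 0, 1.5, -30, 0, 0, 0],
  [60, 0, 0, -35, 0, 0, 0],
  [60, 0, 0, -30, 0, 0, 0],
  [60, 0, 0, -30, 0, 0, 0],
  [60, 0, 0, -23.5, 0, 0, 0],
])

```text
time_s: 4.47
tcp_pos: [0.5658, -0.2283, 0.1213]
ee_rot: [[-0.971, -0.238, -0.002], [-0.238, 0.971, 0.001], [0.002, 0.001, -1.0]]
wrist_force: [-0.5, -0.7, 0.2]
gripper_width: 0.614
gripper_force: 0.0
```

Call:
drive_tool([
  [20, 0, 0, 0, 0, 0, 0],
  [20, 0, 0, 0, 0, 0, 0],
  [20, 0, 0, 0, 0, 0, 0],
  [20, 0, 0, 0, 0, 0, 0],
  [20, 0, 0, 0, 0, 0, 0],
])

```text
time_s: 4.88
tcp_pos: [0.5684, -0.23, 0.1254]
ee_rot: [[-0.971, -0.237, 0.005], [-0.237, 0.971, -0.001], [-0.004, -0.002, -1.0]]
wrist_force: [1.3, -2.7, 2.0]
gripper_width: 0.304
gripper_force: 21.6
```

Call:
drive_tool([
  [20, 0, 0, 0, 0, 0, 0],
  [20, 0, 0, 0, 0, 0, 0],
])

```text
time_s: 5.05
tcp_pos: [0.5683, -0.2304, 0.125]
ee_rot: [[-0.971, -0.237, 0.004], [-0.237, 0.971, -0.002], [-0.004, -0.002, -1.0]]
wrist_force: [-0.2, -2.3, 3.5]
gripper_width: 0.309
gripper_force: 29.9
```

Run:
```python
from h import *
s=sense(); print({k:np.round(s[k],3) for k in("tcp_pos","wrist_force","moment","gripper_width","gripper_force")})
c=capture("scene"); cv2.imwrite("pics/c.png",cv2.resize(c["frame"][80:280,200:440,::-1],(720,600),interpolation=cv2.INTER_CUBIC))
```

```text
{'tcp_pos': array([ 0.568, -0.23 ,  0.125]), 'wrist_force': array([-0.154, -2.326,  3.5  ]), 'moment': array([-0.529, -0.41 ,  0.028]), 'gripper_width': np.float64(0.309), 'gripper_force': np.float64(29.949)}
```

View pics/c.png

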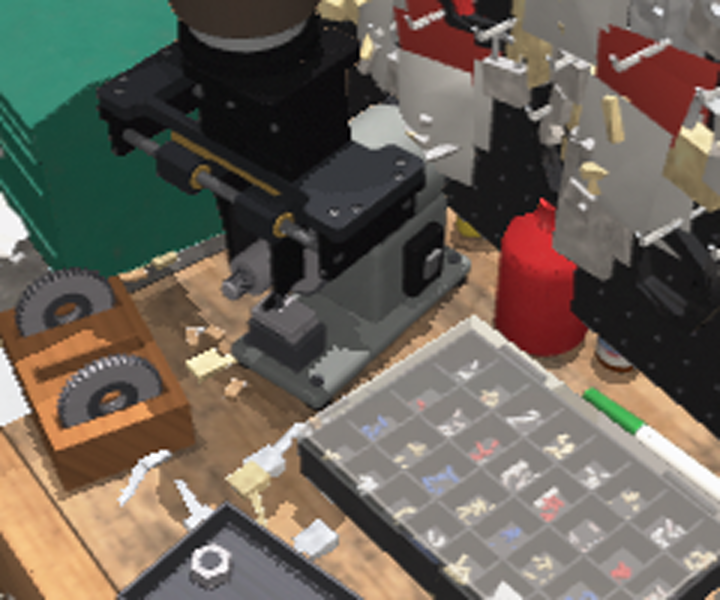

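Call:
drive_tool([
  [20, 0, 0, 1.5, 0, 0, 0],
  [20, -7.3, -1.7, 0, 0, 0, 0],
  [20, -7.3, -1.7, 0, 0, 0, 0],
  [20, 0, 0, 0, 0, 0, 0],
])

```text
time_s: 5.43
tcp_pos: [0.5518, -0.2342, 0.1255]
ee_rot: [[-0.972, -0.236, 0.002], [-0.236, 0.972, -0.001], [-0.001, -0.002, -1.0]]
wrist_force: [1.5, -5.6, 3.0]
gripper_width: 0.308
gripper_force: 29.9
```

Call:
drive_tool([
  [20, 0.3, -1.5, 1.0, 0, 0, 0],
  [20, -7.3, -1.7, 0, 0, 0, 0],
  [20, 0, 0, 0, 0, 0, 0],
])

```text
time_s: 5.68
tcp_pos: [0.5431, -0.2367, 0.1252]
ee_rot: [[-0.972, -0.236, -0.003], [-0.236, 0.972, 0.0], [0.003, 0.001, -1.0]]
wrist_force: [-1.0, -2.1, 2.3]
gripper_width: 0.308
gripper_force: 29.9
```

Call:
drive_tool([
  [20, -9.7, -3.0, 0.7, 0, 0, 0],
  [20, -9.7, -2.3, 0, 0, 0, 0],
  [20, -9.7, -2.3, 0, 0, 0, 0],
  [20, -9.7, -2.3, 0, 0, 0, 0],
  [20, 0, 0, 0, 0, 0, 0],
])

```text
time_s: 6.1
tcp_pos: [0.5035, -0.2462, 0.1258]
ee_rot: [[-0.972, -0.235, -0.003], [-0.235, 0.972, 0.001], [0.003, 0.002, -1.0]]
wrist_force: [0.5, -0.3, -0.4]
gripper_width: 0.304
gripper_force: 29.9
```

Call:
drive_tool([
  [20, -12.5, -10, 4, 0, 0, 0],
  [20, -5, -20, 2, 0, 0, 0.113],
  [20, -5, -25, 0, 0, 0, 0.113],
  [20, -5, -25, 0, 0, 0, 0.113],
  [20, -5, -25, 0, 0, 0, 0.113],
])

```text
time_s: 6.52
tcp_pos: [0.4735, -0.3525, 0.1326]
ee_rot: [[-0.767, -0.642, 0.0], [-0.642, 0.767, -0.0], [-0.0, -0.0, -1.0]]
wrist_force: [-0.1, 0.4, -0.1]
gripper_width: 0.302
gripper_force: 29.9
```

Call:
drive_tool([
  [20, -5, -25, 0, 0, 0, 0.113],
  [20, -5, -25, 0, 0, 0, 0.113],
  [20, 0, 0, 0, 0, 0, 0.113],
  [20, 0, 0, 0, 0, 0, 0.113],
  [20, 0, 0, 0, 0, 0, 0.113],
])

```text
time_s: 6.93
tcp_pos: [0.4632, -0.4022, 0.1321]
ee_rot: [[-0.306, -0.952, -0.0], [-0.952, 0.306, 0.0], [-0.0, 0.0, -1.0]]
wrist_force: [0.4, 0.3, -0.7]
gripper_width: 0.305
gripper_force: 29.9
```

Call:
drive_tool([
  [20, 0, 0, 0, 0, 0, 0.113],
  [20, 0, 0, 0, 0, 0, 0.113],
  [20, 0, 0, 0, 0, 0, 0.113],
  [20, 0, 0, 0, 0, 0, 0.113],
  [20, 0, 0, 0, 0, 0, 0.113],
])

```text
time_s: 7.35
tcp_pos: [0.4636, -0.4015, 0.1323]
ee_rot: [[0.253, -0.968, -0.0], [-0.968, -0.253, 0.0], [-0.0, 0.0, -1.0]]
wrist_force: [0.9, -0.6, -0.8]
gripper_width: 0.303
gripper_force: 29.9
```

Run:
```python
from h import *
s=sense(); print({k:np.round(s[k],4).tolist() for k in("tcp_pos","ee_rot","wrist_force","joints")})
c=capture("scene"); cv2.imwrite("pics/d.png",cv2.resize(c["frame"][120:370,160:460,::-1],(720,600),interpolation=cv2.INTER_CUBIC))
for o in masks_of("spacer",c)[:2]:
    P=pts(c,o["region"]); print(o["p"],len(P),np.percentile(P,[5,50,95],0).round(3).tolist())
```

```text
{'tcp_pos': [0.4636, -0.4015, 0.1323], 'ee_rot': [[0.2527, -0.9676, -0.0002], [-0.9676, -0.2527, 0.0002], [-0.0002, 0.0001, -1.0]], 'wrist_force': [0.9256, -0.5563, -0.7901], 'joints': [-25.7956, 26.3144, -9.5596, -0.0061, -54.1387, 40.4336]}
0.7 219 [[0.456, -0.422, 0.112], [0.467, -0.416, 0.127], [0.48, -0.41, 0.135]]
```

View pics/d.png

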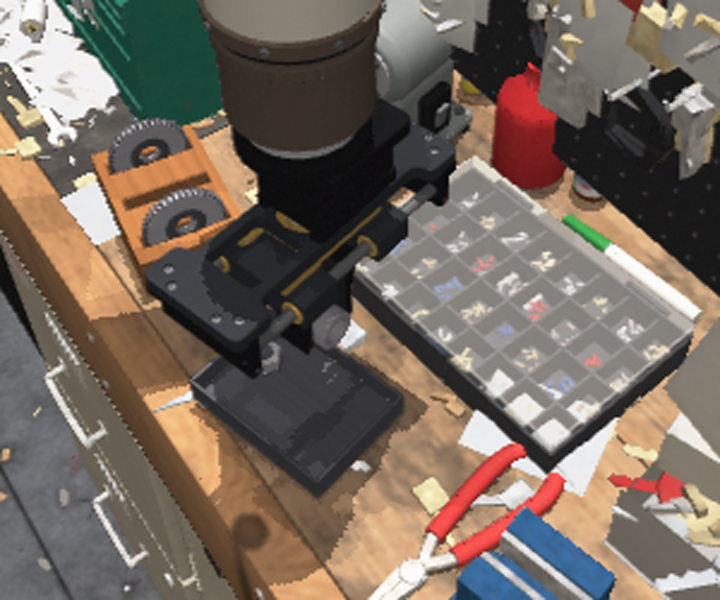

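Call:
drive_tool([
  [20, -5.3, -5.5, -15, 0, 0, 0],
  [20, 0, 0, -25, 0, 0, 0],
  [20, 0, 0, -25, 0, 0, 0],
  [20, 0, 0, -20, 0, 0, 0],
  [20, 0, 0, 0, 0, 0, 0],
])

```text
time_s: 7.87
tcp_pos: [0.4557, -0.4052, 0.0428]
ee_rot: [[0.243, -0.97, -0.008], [-0.97, -0.243, 0.005], [-0.007, 0.006, -1.0]]
wrist_force: [-1.2, 1.0, -2.2]
gripper_width: 0.308
gripper_force: 29.9
```

Call:
drive_tool([
  [20, 0, 0, -3, 0, 0, 0],
  [20, 0, 0, -2, 0, 0, 0],
  [20, 0, 0, 0, 0, 0, 0],
])

```text
time_s: 8.12
tcp_pos: [0.4595, -0.4073, 0.0434]
ee_rot: [[0.247, -0.969, 0.002], [-0.969, -0.247, -0.001], [0.002, -0.002, -1.0]]
wrist_force: [-0.4, 0.1, -1.1]
gripper_width: 0.306
gripper_force: 29.9
```

Call:
drive_tool([
  [20, 0, 0, -1.5, 0, 0, 0],
  [20, 0, 0, -1, 0, 0, 0],
  [20, 0, 0, 0, 0, 0, 0],
  [20, 0, 0, 0, 0, 0, 0],
])

```text
time_s: 8.45
tcp_pos: [0.4589, -0.4068, 0.0402]
ee_rot: [[0.247, -0.969, 0.001], [-0.969, -0.247, -0.0], [0.0, -0.0, -1.0]]
wrist_force: [1.1, 0.3, -0.8]
gripper_width: 0.305
gripper_force: 29.9
```

Call:
drive_tool([
  [20, 0, 0, -1.0, 0, 0, 0],
  [20, 0, 0, 0, 0, 0, 0],
  [20, 0, 0, 0, 0, 0, 0],
])

```text
time_s: 8.7
tcp_pos: [0.459, -0.4069, 0.039]
ee_rot: [[0.247, -0.969, 0.0], [-0.969, -0.247, -0.0], [0.0, -0.0, -1.0]]
wrist_force: [-0.2, 0.3, -0.1]
gripper_width: 0.304
gripper_force: 29.9
```

Call:
drive_tool([
  [20, 0, 0, -1.0, 0, 0, 0],
  [20, 0, 0, 0, 0, 0, 0],
  [20, 0, 0, 0, 0, 0, 0],
])

```text
time_s: 8.95
tcp_pos: [0.459, -0.407, 0.0388]
ee_rot: [[0.248, -0.969, 0.0], [-0.969, -0.248, -0.001], [0.001, -0.0, -1.0]]
wrist_force: [-1.4, 1.6, 5.9]
gripper_width: 0.303
gripper_force: 29.9
```

Call:
drive_tool([
  [34, 0, 0, 0, 0, 0, 0],
  [38, 0, 0, 0, 0, 0, 0],
  [42, 0, 0, 0, 0, 0, 0],
  [45, 0, 0, 0, 0, 0, 0],
])

```text
time_s: 9.28
tcp_pos: [0.4587, -0.4067, 0.0374]
ee_rot: [[0.247, -0.969, -0.0], [-0.969, -0.247, 0.0], [-0.0, 0.0, -1.0]]
wrist_force: [0.5, -0.3, 0.2]
gripper_width: 0.419
gripper_force: 0.0
```

Call:
drive_tool([
  [45, 0, 0, 5, 0, 0, 0],
  [45, 0, 0, 10, 0, 0, 0],
  [45, 0, 0, 20, 0, 0, 0],
  [45, 0, 0, 40, 0, 0, 0],
  [45, 0, 0, 40, 0, 0, 0],
])

```text
time_s: 9.7
tcp_pos: [0.4579, -0.4064, 0.1536]
ee_rot: [[0.247, -0.969, -0.003], [-0.969, -0.247, 0.001], [-0.002, 0.002, -1.0]]
wrist_force: [1.6, 0.3, -0.2]
gripper_width: 0.449
gripper_force: 0.0
```

Call:
drive_tool([
  [45, 0, 40, 20, 0, 0, 0],
  [45, 0, 40, 20, 0, 0, 0],
  [45, 0, 40, 10, 0, 0, 0],
  [45, 0, 0, 0, 0, 0, 0],
])

```text
time_s: 10.03
tcp_pos: [0.4597, -0.2882, 0.2044]
ee_rot: [[0.252, -0.968, 0.007], [-0.968, -0.252, -0.001], [0.003, -0.006, -1.0]]
wrist_force: [-0.9, -0.4, 0.1]
gripper_width: 0.453
gripper_force: 0.0
```

Run:
```python
from h import *
s=sense(); print({k:np.round(s[k],4).tolist() for k in("tcp_pos","ee_rot","wrist_force","time_s")})
d=np.array([.9725,.2334]); n=np.array([-d[1],d[0]]); o=np.array([.5658,-.2322])
for nm in("scene","top"):
    c=capture(nm); P=pts(c)
    for l in("spacer","nut","cutter"):
        for q in masks_of(l,c)[:1]:
            Q=pts(c,q["region"]); print(nm,l,round(q["p"],2),np.percentile(Q,[5,50,95],0).round(3).tolist())
    s=(P[:,:2]-o)@d; l=(P[:,:2]-o)@n
    k=(np.abs(l)<.035)&(P[:,2]>.132)&(P[:,2]<.147)&(np.abs(s-.02)<.03); print(" cutter s",k.sum(), np.percentile(s[k],[2,25,50,75,98]).round(4) if k.any() else "", "l",np.percentile(l[k],[2,98]).round(4) if k.any() else "")
    cv2.imwrite(f"pics/e_{nm}.png",c["frame"][:,:,::-1])
a=cv2.imread("pics/e_scene.png")[120:370,160:460]
cv2.imwrite("pics/e.png",cv2.resize(a,(720,600),interpolation=cv2.INTER_CUBIC))
```

```text
{'tcp_pos': [0.4597, -0.2882, 0.2044], 'ee_rot': [[0.2523, -0.9676, 0.0065], [-0.9676, -0.2523, -0.0011], [0.0027, -0.006, -1.0]], 'wrist_force': [-0.9391, -0.4257, 0.123], 'time_s': 10.0333}
scene spacer 0.8 [[0.447, -0.426, 0.014], [0.458, -0.414, 0.037], [0.473, -0.395, 0.042]]
scene nut 0.56 [[0.444, -0.354, 0.018], [0.452, -0.346, 0.024], [0.462, -0.335, 0.027]]
scene cutter 0.57 [[0.578, -0.256, 0.064], [0.587, -0.234, 0.121], [0.606, -0.199, 0.144]]
 cutter s 171 [0.0176 0.019  0.0202 0.0231 0.027 ] l [-0.0267  0.023 ]
top spacer 0.71 [[0.449, -0.421, 0.033], [0.459, -0.407, 0.04], [0.471, -0.396, 0.044]]
top nut 0.67 [[0.42, -0.224, 0.015], [0.437, -0.159, 0.04], [0.459, -0.106, 0.043]]
 cutter s 64 [0.0178 0.019  0.0215 0.0241 0.0262] l [-0.0254  0.0117]
```

View pics/e.png

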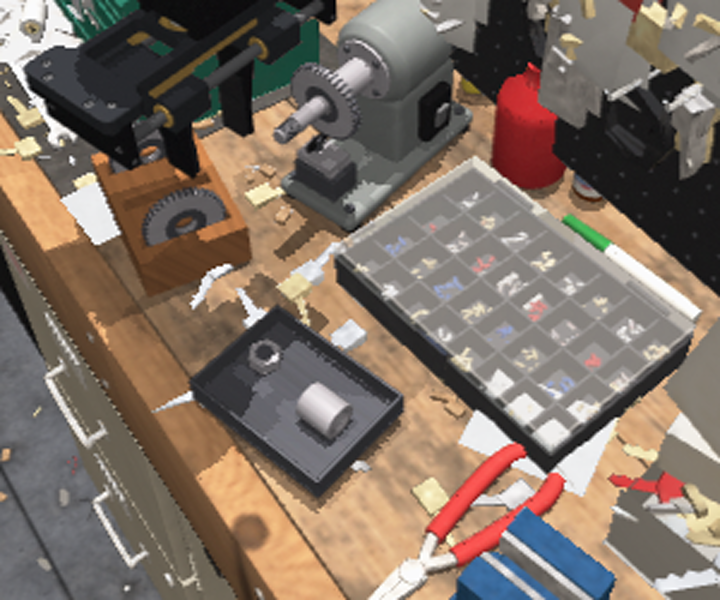

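Run:
```python
from h import *
for nm in("scene","top"):
    P=pts(capture(nm))
    k=(P[:,2]>.18)&(P[:,2]<.5)&(P[:,0]>.6)&(P[:,1]>-.29)&(P[:,1]<-.12); Q=P[k]
    print(nm,k.sum())
    for a in np.arange(-.29,-.12,.02):
        m=np.abs(Q[:,1]-a-.01)<.01
        if m.sum()>5:print(round(a,2),m.sum(),np.percentile(Q[m,0],[0,1,5,50]).round(3),np.percentile(Q[m&(Q[:,0]<.71),2],[0,50,100]).round(2) if (m&(Q[:,0]<.71)).any() else "")
```

```text
scene 5674
-0.29 605 [0.675 0.677 0.678 0.705] [0.21 0.33 0.42]
-0.27 243 [0.704 0.704 0.705 0.715] [0.18 0.21 0.3 ]
-0.25 645 [0.694 0.695 0.699 0.71 ] [0.18 0.21 0.3 ]
-0.23 774 [0.684 0.691 0.693 0.715] [0.18 0.22 0.28]
-0.21 767 [0.685 0.691 0.695 0.734] [0.18 0.21 0.28]
-0.19 887 [0.681 0.684 0.69  0.714] [0.18 0.23 0.27]
-0.17 769 [0.682 0.688 0.692 0.728] [0.18 0.24 0.32]
-0.15 682 [0.685 0.686 0.697 0.738] [0.18 0.23 0.34]
-0.13 302 [0.685 0.688 0.705 0.726] [0.18 0.2  0.27]
top 7989
-0.29 708 [0.657 0.658 0.66  0.684] [0.21 0.43 0.5 ]
-0.27 577 [0.675 0.677 0.678 0.713] [0.18 0.46 0.5 ]
-0.25 746 [0.678 0.691 0.699 0.716] [0.18 0.23 0.5 ]
-0.23 1050 [0.684 0.691 0.696 0.717] [0.18 0.27 0.5 ]
-0.21 1031 [0.683 0.691 0.695 0.712] [0.18 0.45 0.5 ]
-0.19 1142 [0.68  0.685 0.692 0.721] [0.18 0.24 0.49]
-0.17 1221 [0.682 0.688 0.694 0.745] [0.18 0.24 0.49]
-0.15 1273 [0.683 0.686 0.7   0.716] [0.18 0.44 0.49]
-0.13 241 [0.684 0.696 0.703 0.717] [0.19 0.46 0.48]
```

Call:
drive_tool([
  [100, 0, 0, 0, 0, 0, -0.122],
  [100, 0, 0, 0, 0, 0, -0.122],
  [100, 0, 0, 0, 0, 0, -0.122],
  [100, 0, 0, 0, 0, 0, -0.122],
  [100, 0, 0, 0, 0, 0, -0.122],
])

```text
time_s: 10.95
tcp_pos: [0.4586, -0.2927, 0.1997]
ee_rot: [[-0.359, -0.933, -0.001], [-0.933, 0.359, 0.0], [0.0, 0.001, -1.0]]
wrist_force: [0.4, 1.2, -0.5]
gripper_width: 0.74
gripper_force: 0.0
```

Call:
drive_tool([
  [100, 16, 7.5, 0, 0, 0, -0.122],
  [100, 16, 7.5, 0, 0, 0, -0.122],
  [100, 16, 7.5, 0, 0, 0, -0.122],
  [100, 16, 7.5, 0, 0, 0, -0.122],
  [100, 16, 7.5, 0, 0, 0, -0.122],
])

```text
time_s: 11.37
tcp_pos: [0.5394, -0.2549, 0.1996]
ee_rot: [[-0.829, -0.56, -0.001], [-0.56, 0.829, 0.0], [0.001, 0.0, -1.0]]
wrist_force: [-0.6, 0.1, -0.1]
gripper_width: 0.99
gripper_force: 0.0
```

Call:
drive_tool([
  [100, 16, 7.5, 0, 0, 0, -0.122],
  [100, 16, 7.5, 0, 0, 0, -0.122],
  [100, 16, 7.5, 0, 0, 0, -0.122],
  [100, 0, 0, 0, 0, 0, 0],
  [100, 0, 0, 0, 0, 0, 0],
])

```text
time_s: 11.78
tcp_pos: [0.587, -0.2322, 0.1991]
ee_rot: [[-0.972, -0.234, -0.001], [-0.234, 0.972, 0.0], [0.001, 0.001, -1.0]]
wrist_force: [-0.0, -0.5, -0.1]
gripper_width: 1.0
gripper_force: 0.0
```

Call:
drive_tool([
  [100, 0.3, 5, -10, 0, 0, 0],
  [100, 0, 0, -25, 0, 0, 0],
  [100, 0, 0, -25, 0, 0, 0],
  [100, 0, 0, -17, 0, 0, 0],
  [100, 0, 0, 0, 0, 0, 0],
])

```text
time_s: 12.2
tcp_pos: [0.5832, -0.2268, 0.1181]
ee_rot: [[-0.973, -0.232, -0.009], [-0.232, 0.973, 0.003], [0.009, 0.005, -1.0]]
wrist_force: [0.1, 0.2, -0.4]
gripper_width: 1.0
gripper_force: 0.0
```

Call:
drive_tool([
  [60, 0, 0, 0, 0, 0, 0],
  [60, 0, 0, 0, 0, 0, 0],
  [60, 0, 0, 0, 0, 0, 0],
  [60, 0, 0, 0, 0, 0, 0],
  [60, 0, 0, 0, 0, 0, 0],
])

```text
time_s: 12.62
tcp_pos: [0.5876, -0.2272, 0.1244]
ee_rot: [[-0.973, -0.233, 0.002], [-0.233, 0.973, -0.0], [-0.002, -0.001, -1.0]]
wrist_force: [-1.3, 2.1, 1.8]
gripper_width: 0.728
gripper_force: 30.0
```

Call:
drive_tool([
  [60, 0, 0, 1.5, 0, 0, 0],
  [60, -5, -1.2, 0, 0, 0, 0],
  [60, -5, -1.2, 0, 0, 0, 0],
  [60, -5, -1.2, 0, 0, 0, 0],
  [60, 0, 0, 0, 0, 0, 0],
])

```text
time_s: 13.03
tcp_pos: [0.5705, -0.2311, 0.1243]
ee_rot: [[-0.973, -0.232, -0.001], [-0.232, 0.973, 0.0], [0.001, 0.001, -1.0]]
wrist_force: [-0.7, 0.2, -1.3]
gripper_width: 0.727
gripper_force: 30.0
```

Call:
drive_tool([
  [60, -4, -1.0, 0, 0, 0, 0],
  [60, 0, 0, -1, 0, 0, 0],
  [60, 0, 0, 0, 0, 0, 0],
  [76, 0, 0, 0, 0, 0, 0],
  [80, 0, 0, 0, 0, 0, 0],
])

```text
time_s: 13.45
tcp_pos: [0.5686, -0.2319, 0.1238]
ee_rot: [[-0.973, -0.233, 0.001], [-0.233, 0.973, -0.0], [-0.001, -0.001, -1.0]]
wrist_force: [-0.3, 0.3, 0.8]
gripper_width: 0.772
gripper_force: 0.0
```

Call:
drive_tool([
  [90, 0, 0, 0, 0, 0, 0],
  [100, 0, 0, 0, 0, 0, 0],
  [100, 0, 0, 10, 0, 0, 0],
  [100, 0, 0, 25, 0, 0, 0],
  [100, 0, 0, 30, 0, 0, 0],
])

```text
time_s: 13.87
tcp_pos: [0.5671, -0.2316, 0.1877]
ee_rot: [[-0.973, -0.233, -0.005], [-0.233, 0.973, 0.001], [0.004, 0.002, -1.0]]
wrist_force: [-0.1, -0.0, -0.1]
gripper_width: 0.989
gripper_force: 0.0
```

Call:
drive_tool([
  [100, -20, 10, 20, 0, 0, 0],
  [100, -30, 30, 10, 0, 0, 0],
  [50, -30, 35, 0, 0, 0, 0],
  [50, -30, 35, 0, 0, 0, 0],
  [50, 0, 0, 0, 0, 0, 0],
])

```text
time_s: 14.28
tcp_pos: [0.4599, -0.1268, 0.2187]
ee_rot: [[-0.972, -0.235, -0.002], [-0.235, 0.972, 0.002], [0.001, 0.002, -1.0]]
wrist_force: [0.2, 0.3, -0.5]
gripper_width: 0.852
gripper_force: 0.0
```

Run:
```python
from h import *
s=sense(); print({k:np.round(s[k],4).tolist() for k in("tcp_pos","ee_rot","wrist_force","time_s")})
d=np.array([.9725,.2334]); n=np.array([-d[1],d[0]]); o=np.array([.5658,-.2322])
for nm in("scene","top"):
    c=capture(nm); P=pts(c)
    s=(P[:,:2]-o)@d; l=(P[:,:2]-o)@n
    for z0,z1 in((.085,.1),(.13,.138),(.138,.15)):
        k=(np.abs(l)<.035)&(P[:,2]>z0)&(P[:,2]<z1)&(np.abs(s-.0)<.04); print(nm,z0,"cutter s",k.sum(), np.percentile(s[k],[2,25,50,75,98]).round(4) if k.any() else "", "l",np.percentile(l[k],[2,98]).round(4) if k.any() else "")
    cv2.imwrite(f"pics/f_{nm}.png",c["frame"][:,:,::-1])
a=cv2.imread("pics/f_scene.png")[100:250,220:400]
cv2.imwrite("pics/f.png",cv2.resize(a,(720,600),interpolation=cv2.INTER_CUBIC))
```

```text
{'tcp_pos': [0.4599, -0.1268, 0.2187], 'ee_rot': [[-0.9719, -0.2353, -0.002], [-0.2353, 0.9719, 0.0021], [0.0014, 0.0025, -1.0]], 'wrist_force': [0.182, 0.2903, -0.4904], 'time_s': 14.2833}
scene 0.085 cutter s 76 [-0.0029 -0.0018 -0.0011 -0.0002  0.0023] l [-0.0299  0.025 ]
scene 0.13 cutter s 89 [-0.0038 -0.002  -0.0012 -0.0002  0.0075] l [-0.0276  0.024 ]
scene 0.138 cutter s 109 [-0.0026 -0.0016 -0.0001  0.0031  0.0062] l [-0.0219  0.0191]
top 0.085 cutter s 18 [-0.0036 -0.0032 -0.0027 -0.0022 -0.0008] l [-0.0282  0.0288]
top 0.13 cutter s 39 [-0.0041 -0.0027 -0.0018  0.0015  0.0359] l [-0.0263  0.0277]
top 0.138 cutter s 76 [-0.0035 -0.0018  0.0007  0.0026  0.0048] l [-0.0205  0.0198]
```

View pics/f.png

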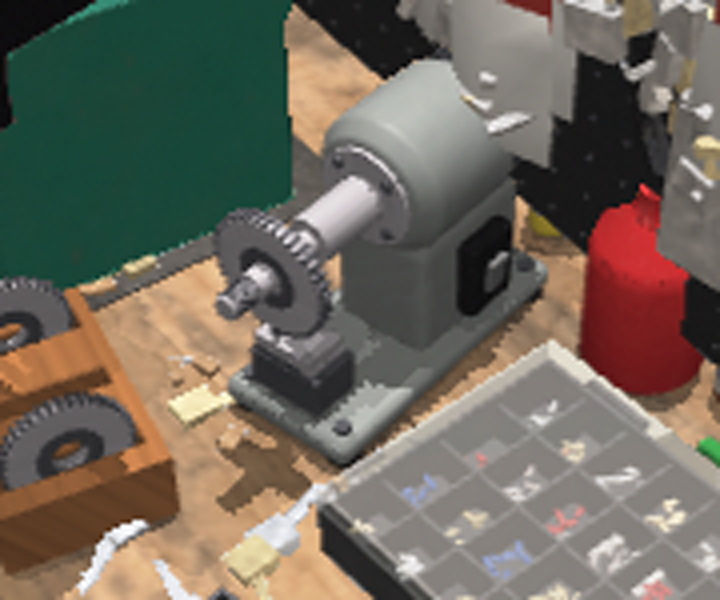

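Call:
drive_tool([
  [40, 0, 0, 0, 0, 0, 0.1207],
  [40, 0, 0, 0, 0, 0, 0.1207],
  [40, 0, 0, 0, 0, 0, 0.1207],
  [40, 0, 0, 0, 0, 0, 0.1207],
  [40, 0, 0, 0, 0, 0, 0.1207],
])

```text
time_s: 14.8
tcp_pos: [0.4665, -0.1306, 0.2184]
ee_rot: [[-0.665, -0.747, 0.001], [-0.747, 0.665, -0.0], [-0.0, -0.001, -1.0]]
wrist_force: [1.0, 0.3, 0.2]
gripper_width: 0.43
gripper_force: 0.0
```

Call:
drive_tool([
  [40, 13, -13, -3, 0, 0, 0.1207],
  [40, 13, -13, -3, 0, 0, 0.1207],
  [40, 13, -13, -3, 0, 0, 0.1207],
  [40, 13, -13, -3, 0, 0, 0.1207],
  [40, 13, -13, -3, 0, 0, 0.1207],
])

```text
time_s: 15.22
tcp_pos: [0.532, -0.1966, 0.203]
ee_rot: [[-0.124, -0.992, 0.001], [-0.992, 0.124, -0.0], [0.0, -0.001, -1.0]]
wrist_force: [-0.4, 0.5, 0.8]
gripper_width: 0.401
gripper_force: 0.0
```

Call:
drive_tool([
  [40, 13, -13, -3, 0, 0, 0.1207],
  [40, 13, -13, -3, 0, 0, 0.1207],
  [40, 13, -13, -3, 0, 0, 0.1207],
  [40, 0, 0, 0, 0, 0, 0],
  [40, 0, 0, 0, 0, 0, 0],
])

```text
time_s: 15.63
tcp_pos: [0.5699, -0.2353, 0.1931]
ee_rot: [[0.227, -0.974, -0.001], [-0.974, -0.227, 0.0], [-0.0, 0.001, -1.0]]
wrist_force: [-0.3, 0.2, -0.2]
gripper_width: 0.397
gripper_force: 0.0
```

Call:
drive_tool([
  [40, -4, 3, 0, 0, 0, 0.005],
  [40, 0, 0, -15, 0, 0, 0],
  [40, 0, 0, -12, 0, 0, 0],
  [40, 0, 0, -7, 0, 0, 0],
  [40, 0, 0, -4, 0, 0, 0],
])

```text
time_s: 16.05
tcp_pos: [0.5644, -0.2303, 0.1555]
ee_rot: [[0.236, -0.972, -0.001], [-0.972, -0.236, 0.0], [-0.001, 0.001, -1.0]]
wrist_force: [-0.0, 0.5, -0.5]
gripper_width: 0.4
gripper_force: 0.0
```

Call:
drive_tool([
  [40, 0, 0, -2, 0, 0, 0],
  [40, 0, 0, -1, 0, 0, 0],
  [40, 0, 0, 0, 0, 0, 0],
])

```text
time_s: 16.3
tcp_pos: [0.5654, -0.2309, 0.1536]
ee_rot: [[0.236, -0.972, 0.001], [-0.972, -0.236, -0.0], [0.0, -0.001, -1.0]]
wrist_force: [-0.2, 0.3, -1.1]
gripper_width: 0.401
gripper_force: 0.0
```

Call:
drive_tool([
  [40, 0, -1, -2, 0, 0, 0],
  [30, 0, 0, -1, 0, 0, 0],
  [20, 0, 0, 0, 0, 0, 0],
  [15, 0, 0, 0, 0, 0, 0],
  [11, 0, 0, 0, 0, 0, 0],
])

```text
time_s: 16.72
tcp_pos: [0.5652, -0.232, 0.1502]
ee_rot: [[0.236, -0.972, 0.0], [-0.972, -0.236, -0.0], [0.0, -0.0, -1.0]]
wrist_force: [0.0, 0.6, -0.3]
gripper_width: 0.182
gripper_force: 0.0
```

Call:
drive_tool([
  [0, 0, 0, 0, 0, 0, 0],
  [0, 0, 0, 0, 0, 0, 0],
  [0, 0, 0, 0, 0, 0, 0],
  [0, 0, 0, 0, 0, 0, 0],
])

```text
time_s: 17.05
tcp_pos: [0.5654, -0.2319, 0.1502]
ee_rot: [[0.236, -0.972, 0.001], [-0.972, -0.236, -0.0], [0.0, -0.001, -1.0]]
wrist_force: [0.2, -0.9, 0.1]
gripper_width: 0.089
gripper_force: 29.9
```

Call:
drive_tool([
  [0, 0, 0, 1.5, 0, 0, 0],
  [0, -6, -1.4, 0, 0, 0, 0],
  [0, -6, -1.4, 0, 0, 0, 0],
  [0, 0, 0, 0, 0, 0, 0],
])

```text
time_s: 17.38
tcp_pos: [0.5513, -0.2348, 0.1511]
ee_rot: [[0.235, -0.972, -0.002], [-0.972, -0.235, 0.001], [-0.001, 0.002, -1.0]]
wrist_force: [0.5, 0.7, -1.2]
gripper_width: 0.085
gripper_force: 29.9
```

Call:
drive_tool([
  [0, -10, -2.4, 0, 0, 0, 0],
  [0, -10, -2.4, 0, 0, 0, 0],
  [0, -10, -2.4, 0, 0, 0, 0],
  [0, -10, -2.4, 0, 0, 0, 0],
  [0, 0, 0, 0, 0, 0, 0],
])

```text
time_s: 17.8
tcp_pos: [0.5105, -0.2446, 0.1517]
ee_rot: [[0.234, -0.972, -0.002], [-0.972, -0.234, 0.001], [-0.001, 0.001, -1.0]]
wrist_force: [0.5, -0.0, -0.9]
gripper_width: 0.09
gripper_force: 29.9
```

Call:
drive_tool([
  [0, -25, 0, 10, 0, 0, 0],
  [0, -18, 5, 15, 0, 0, 0.107],
  [0, 0, 10, 15, 0, 0, 0.107],
  [0, 0, 10, 0, 0, 0, 0.107],
  [0, 0, 10, 0, 0, 0, 0.107],
])

```text
time_s: 18.22
tcp_pos: [0.4706, -0.2093, 0.1932]
ee_rot: [[0.622, -0.783, 0.004], [-0.783, -0.622, -0.001], [0.003, -0.003, -1.0]]
wrist_force: [-0.0, -0.1, -1.7]
gripper_width: 0.091
gripper_force: 29.9
```

Call:
drive_tool([
  [0, 0, 10, 0, 0, 0, 0.107],
  [0, 0, 10, 0, 0, 0, 0.107],
  [0, 0, 10, 0, 0, 0, 0.107],
  [0, 0, 10, 0, 0, 0, 0.107],
  [0, 0, 0, 0, 0, 0, 0.107],
])

```text
time_s: 18.63
tcp_pos: [0.4702, -0.1682, 0.1919]
ee_rot: [[0.935, -0.355, 0.001], [-0.355, -0.935, 0.0], [0.001, -0.001, -1.0]]
wrist_force: [0.8, 0.0, -1.8]
gripper_width: 0.089
gripper_force: 29.9
```

Call:
drive_tool([
  [0, 0, 0, 0, 0, 0, 0.107],
  [0, 0, 0, 0, 0, 0, 0.107],
  [0, 0, 0, 0, 0, 0, 0],
  [0, 0, 0, 0, 0, 0, 0],
])

```text
time_s: 18.97
tcp_pos: [0.4702, -0.1693, 0.1917]
ee_rot: [[0.987, -0.158, 0.001], [-0.158, -0.987, -0.0], [0.001, -0.0, -1.0]]
wrist_force: [-0.3, 0.5, -1.4]
gripper_width: 0.092
gripper_force: 29.9
```

```bash
cat > g.py <<'E'
from h import *
import sys
s=sense(); T=np.array(s["tcp_pos"]); print({k:np.round(s[k],4).tolist() for k in("tcp_pos","ee_rot","wrist_force","time_s","gripper_width")})
for nm in("scene","top"):
    c=capture(nm); P=pts(c)
    for l in("cutter",):
        for q in masks_of(l,c)[:3]:
            Q=pts(c,q["region"]); print(nm,round(q["p"],2),np.round(q["xy"]),len(Q),np.percentile(Q,[5,50,95],0).round(3).tolist())
    # held disc below the tips
    k=(np.linalg.norm(P[:,:2]-T[:2],axis=1)<.04)&(P[:,2]<T[2]-.021)&(P[:,2]>T[2]-.075); Q=P[k]
    if k.sum()>20:
        L=cv2.fitLine(Q[:,:2].astype(np.float32),cv2.DIST_HUBER,0,.001,.001).ravel(); print(nm,k.sum(),"line",L.round(4),np.degrees(np.arctan2(L[1],L[0])).round(1),"ext",np.percentile(Q,[1,99],0).round(4).tolist())
        C=Q.mean(0); U=np.linalg.svd(Q-C)[2][2]; print("   plane normal",U.round(3), "tilt",np.degrees(np.arcsin(U[2])).round(1))
    for nn,y0 in(("L",-.128),("R",-.215)):
        k=(P[:,2]>.05)&(P[:,2]<.085)&(np.abs(P[:,0]-.466)<.05)&(np.abs(P[:,1]-y0)<.02)
        if k.sum()>20: print("  cut",nn,k.sum(),np.median(P[k],0).round(4))
    cv2.imwrite(f"pics/{sys.argv[1]}_{nm}.png",c["frame"][:,:,::-1])
a=cv2.imread(f"pics/{sys.argv[1]}_scene.png")[110:290,150:360]
cv2.imwrite(f"pics/{sys.argv[1]}.png",cv2.resize(a,(700,600),interpolation=cv2.INTER_CUBIC))
E
python3 g.py g
```

```text
{'tcp_pos': [0.4702, -0.1693, 0.1917], 'ee_rot': [[0.9875, -0.1579, 0.0005], [-0.1579, -0.9875, -0.0], [0.0005, -0.0001, -1.0]], 'wrist_force': [-0.2926, 0.5296, -1.4019], 'time_s': 18.9667, 'gripper_width': 0.0916}
scene 0.63 [220. 157.] 615 [[0.443, -0.178, 0.128], [0.471, -0.173, 0.149], [0.5, -0.166, 0.171]]
scene 0.35 [234. 214.] 2136 [[0.42, -0.241, 0.006], [0.458, -0.196, 0.038], [0.507, -0.125, 0.042]]
scene 599 line [ 0.9863 -0.1647  0.4748 -0.1736] -9.5 ext [[0.4403, -0.1789, 0.1242], [0.5037, -0.1633, 0.1699]]
   plane normal [0.168 0.986 0.005] tilt 0.3
  cut L 337 [ 0.4738 -0.1302  0.0639]
  cut R 361 [ 0.4596 -0.2168  0.0646]
  cut R 40 [ 0.4668 -0.2139  0.0757]
```

View pics/g.png

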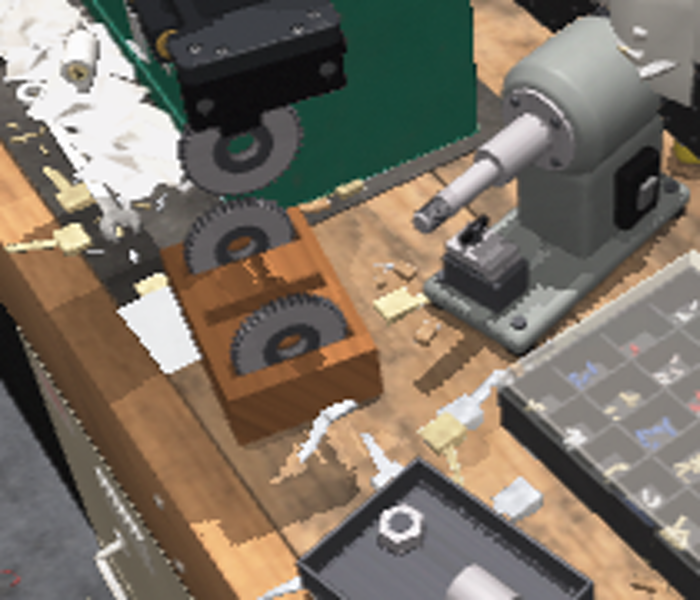

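Call:
drive_tool([
  [0, -3.5, -1.3, 0, 0, 0, 0],
  [0, 0, 0, -20, 0, 0, 0],
  [0, 0, 0, -25, 0, 0, 0],
  [0, 0, 0, -18, 0, 0, 0],
  [0, 0, 0, -10, 0, 0, 0],
])

```text
time_s: 19.58
tcp_pos: [0.4649, -0.1706, 0.1164]
ee_rot: [[0.988, -0.156, -0.004], [-0.156, -0.988, 0.001], [-0.004, 0.0, -1.0]]
wrist_force: [-0.8, 0.1, -1.8]
gripper_width: 0.087
gripper_force: 29.9
```

Call:
drive_tool([
  [0, 0, 0, 0, 0, 0, 0],
  [0, 0, 0, 0, 0, 0, 0],
])

```text
time_s: 19.75
tcp_pos: [0.4665, -0.1708, 0.1184]
ee_rot: [[0.988, -0.155, -0.001], [-0.155, -0.988, -0.0], [-0.001, 0.0, -1.0]]
wrist_force: [0.3, -0.2, -0.7]
gripper_width: 0.091
gripper_force: 29.9
```

```bash
python3 g.py i
```

```text
{'tcp_pos': [0.4665, -0.1708, 0.1184], 'ee_rot': [[0.9879, -0.1553, -0.0011], [-0.1553, -0.9879, -0.0003], [-0.001, 0.0004, -1.0]], 'wrist_force': [0.3409, -0.2202, -0.6739], 'time_s': 19.75, 'gripper_width': 0.0914}
scene 0.9 [222. 188.] 470 [[0.438, -0.179, 0.041], [0.464, -0.173, 0.072], [0.495, -0.153, 0.093]]
scene 438 line [ 0.9872 -0.1598  0.4666 -0.1739] -9.2 ext [[0.4368, -0.1801, 0.0508], [0.4998, -0.1647, 0.095]]
   plane normal [0.163 0.986 0.032] tilt 1.8
  cut L 43 [ 0.4491 -0.125   0.0644]
  cut R 371 [ 0.4599 -0.2171  0.0644]
  cut R 79 [ 0.4656 -0.2154  0.0745]
```

View pics/i.png

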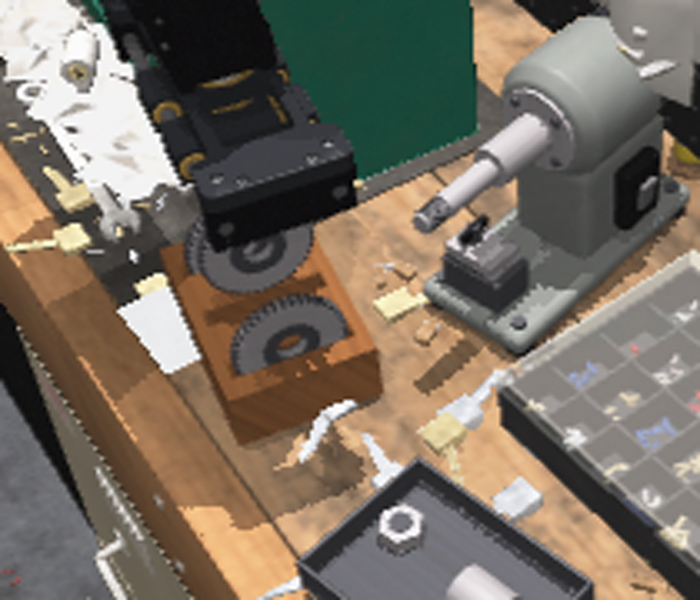

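Call:
drive_tool([
  [0, 0, -0.4, -6, 0, 0, 0],
  [0, 0, 0, -5, 0, 0, 0],
  [0, 0, 0, -4, 0, 0, 0],
  [0, 0, 0, 0, 0, 0, 0],
])

```text
time_s: 20.28
tcp_pos: [0.4658, -0.1709, 0.1025]
ee_rot: [[0.988, -0.155, -0.002], [-0.155, -0.988, 0.0], [-0.002, 0.0, -1.0]]
wrist_force: [-0.7, 0.1, -1.6]
gripper_width: 0.087
gripper_force: 29.9
```

Bottom edge is about 6 mm into the slot with no contact force. Continuing down.

Call:
drive_tool([
  [0, 0, 0, -5, 0, 0, 0],
  [0, 0, 0, -5, 0, 0, 0],
  [0, 0, 0, -4, 0, 0, 0],
  [0, 0, 0, -2, 0, 0, 0],
  [0, 0, 0, 0, 0, 0, 0],
])

```text
time_s: 20.7
tcp_pos: [0.4662, -0.171, 0.0868]
ee_rot: [[0.988, -0.155, -0.002], [-0.155, -0.988, 0.0], [-0.002, 0.0, -1.0]]
wrist_force: [-0.1, 0.2, -1.9]
gripper_width: 0.091
gripper_force: 29.9
```

Call:
drive_tool([
  [0, 0, 0, -2, 0, 0, 0],
  [0, 0, 0, -1, 0, 0, 0],
  [0, 0, 0, 0, 0, 0, 0],
  [0, 0, 0, 0, 0, 0, 0],
])

```text
time_s: 21.03
tcp_pos: [0.4667, -0.171, 0.0847]
ee_rot: [[0.988, -0.155, 0.0], [-0.155, -0.988, -0.0], [0.0, 0.0, -1.0]]
wrist_force: [0.5, 0.0, -2.3]
gripper_width: 0.088
gripper_force: 29.9
```

Call:
drive_tool([
  [0, 0, 0, -1, 0, 0, 0],
  [0, 0, 0, 0, 0, 0, 0],
  [0, 0, 0, 0, 0, 0, 0],
])

```text
time_s: 21.28
tcp_pos: [0.4667, -0.171, 0.0836]
ee_rot: [[0.988, -0.155, 0.0], [-0.155, -0.988, -0.0], [0.0, -0.0, -1.0]]
wrist_force: [-0.8, 0.1, -2.3]
gripper_width: 0.09
gripper_force: 29.9
```

Call:
drive_tool([
  [0, 0, 0, -1, 0, 0, 0],
  [0, 0, 0, 0, 0, 0, 0],
  [0, 0, 0, 0, 0, 0, 0],
])

```text
time_s: 21.53
tcp_pos: [0.4666, -0.171, 0.0825]
ee_rot: [[0.988, -0.155, -0.0], [-0.155, -0.988, 0.0], [-0.0, 0.0, -1.0]]
wrist_force: [-1.0, 0.6, -2.5]
gripper_width: 0.093
gripper_force: 29.9
```

Call:
drive_tool([
  [0, 0, 0, -0.8, 0, 0, 0],
  [0, 0, 0, 0, 0, 0, 0],
  [0, 0, 0, 0, 0, 0, 0],
])

```text
time_s: 21.78
tcp_pos: [0.4668, -0.171, 0.082]
ee_rot: [[0.988, -0.155, 0.0], [-0.155, -0.988, -0.0], [0.0, 0.0, -1.0]]
wrist_force: [-0.3, -0.2, 0.6]
gripper_width: 0.094
gripper_force: 29.9
```

Call:
drive_tool([
  [12, 0, 0, 0, 0, 0, 0],
  [16, 0, 0, 0, 0, 0, 0],
  [20, 0, 0, 0, 0, 0, 0],
  [24, 0, 0, 0, 0, 0, 0],
  [24, 0, 0, 0, 0, 0, 0],
])

```text
time_s: 22.2
tcp_pos: [0.4667, -0.171, 0.0818]
ee_rot: [[0.988, -0.155, 0.0], [-0.155, -0.988, -0.0], [0.0, 0.0, -1.0]]
wrist_force: [-0.2, -0.6, -0.2]
gripper_width: 0.222
gripper_force: 0.0
```

Call:
drive_tool([
  [24, 0, 0, 5, 0, 0, 0],
  [24, 0, 0, 15, 0, 0, 0],
  [24, 0, 0, 30, 0, 0, 0],
  [24, 0, 0, 40, 0, 0, 0],
  [24, 0, 0, 40, 0, 0, 0],
])

```text
time_s: 22.62
tcp_pos: [0.4659, -0.171, 0.2131]
ee_rot: [[0.988, -0.155, -0.002], [-0.155, -0.988, -0.0], [-0.002, 0.0, -1.0]]
wrist_force: [0.5, 0.2, 0.8]
gripper_width: 0.238
gripper_force: 0.0
```

Call:
drive_tool([
  [24, -5, 40, 10, 0, 0, 0],
  [24, -5, 40, 0, 0, 0, 0],
  [24, -5, 40, 0, 0, 0, 0],
  [24, 0, 40, 0, 0, 0, 0],
  [24, 0, 40, 0, 0, 0, 0],
])

```text
time_s: 23.03
tcp_pos: [0.451, 0.0305, 0.2227]
ee_rot: [[0.988, -0.156, 0.001], [-0.156, -0.988, 0.001], [0.001, -0.001, -1.0]]
wrist_force: [0.8, -0.7, -0.3]
gripper_width: 0.24
gripper_force: 0.0
```

Call:
drive_tool([
  [24, 0, 40, 0, 0, 0, 0],
  [24, 0, 0, 0, 0, 0, 0],
  [24, 0, 0, 0, 0, 0, 0],
])

```text
time_s: 23.28
tcp_pos: [0.4516, 0.0709, 0.2222]
ee_rot: [[0.989, -0.151, 0.0], [-0.151, -0.989, 0.0], [0.0, -0.0, -1.0]]
wrist_force: [-0.8, -0.1, -1.0]
gripper_width: 0.238
gripper_force: 0.0
```

Run:
```python
from h import *
s=sense(); print({k:np.round(s[k],4).tolist() for k in("tcp_pos","wrist_force","time_s")})
c=capture("scene"); P=pts(c)
for nn,y0 in(("L",-.128),("M",-.172),("R",-.215)):
    k=(P[:,2]>.05)&(P[:,2]<.1)&(np.abs(P[:,0]-.466)<.05)&(np.abs(P[:,1]-y0)<.018); print(nn,k.sum(),np.median(P[k],0).round(4),np.percentile(P[k],99,0).round(4))
for l in("spacer","nut"):
    for q in masks_of(l,c)[:1]: print(l,q["p"],np.median(pts(c,q["region"]),0).round(3))
cv2.imwrite("pics/z.png",cv2.resize(c["frame"][110:350,150:440,::-1],(725,600),interpolation=cv2.INTER_CUBIC))
```

```text
{'tcp_pos': [0.4516, 0.0709, 0.2222], 'wrist_force': [-0.8332, -0.1345, -1.0206], 'time_s': 23.2833}
L 335 [ 0.4735 -0.1301  0.0637] [ 0.505  -0.1205  0.078 ]
M 349 [ 0.4669 -0.1738  0.0642] [ 0.4993 -0.1633  0.079 ]
R 364 [ 0.4596 -0.217   0.0644] [ 0.49   -0.2075  0.0788]
spacer 0.63 [ 0.458 -0.415  0.037]
nut 0.74 [ 0.453 -0.346  0.024]
```

View pics/z.png

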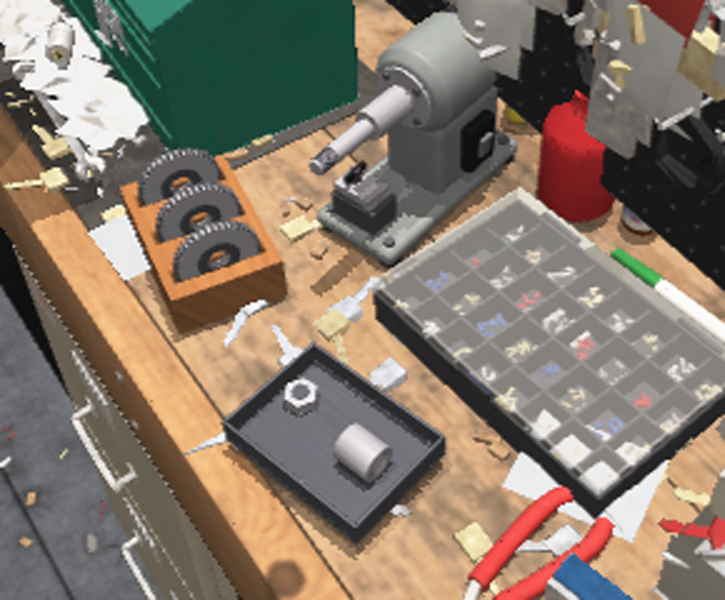

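All three cutters stand at equal height in the rack, with the new one in the middle at about (200,212). The spacer at (362,452) and the nut at (300,396) lie in the tray. Handing in.

```bash
python3 -c "
from station import *
print(finish_job())"
```

```text
the job is handed in; nothing more can be done
None
```

The job is handed in: the spacer is in the tray with the nut, and the cutter stands fully down in the rack's middle slot; nothing was dropped, and the nut and other two cutters are where they were.

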